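# Index the vial carriage to the reader

## Task

The vial carriage is locked at the middle of its rail by a spring plunger with a black crossbar on top. Pull the crossbar up and twist it anticlockwise (seen from above) a sixth of a turn so that the plunger is held out, slide the carriage along the rail to the end where the grey reader stands, so that the vial is in front of the reader's round window (not at the beaker's end), then twist the crossbar back and let the plunger drop fully home in the hole there, and let go.

Things in the scene. Friction and masses are not known exactly. Their poses are not given: they have to be found in the camera images.
- crossbar (a point): Centre of the plunger's black crossbar (44 mm long, 12 thick, 22 high), on the plunger's upright axis; nothing else within 65 mm at its height. Locked, it is 87 mm above the bench, 31 mm above the round collar under it. Its y axis runs along the bar, x across its thickness, z up; locked, y points along the rail to its left end (seen from the robot). Grip it across its thickness from above.
- lift (a joint): How far the plunger is pulled up, m: 0 fully home in a hole, stop at 0.024. A spring pulls it down with 5 to 9 N. It can be twisted only when up 0.014 or more; twisted, its cross pin rests on the collar and it stays out by itself at about 0.0125. Let go untwisted, it drops.
- twist (a joint): Turn of the crossbar, rad: 0 when locked, growing anticlockwise seen from above, stop at 1.05 (60 degrees). Beyond about 0.6 it holds the plunger out; within 0.2 of 0 the cross pin is over its slot and the plunger drops.
- carriage (a joint): Place of the carriage on the rail, m: 0 at the middle hole (start), +0.08 at the left end hole, -0.08 at the right (seen from the robot), along the locked crossbar's y. Stops at +-0.081. It slides freely (1 N) once the plunger is out; plunger and vial ride on it, so the held crossbar can slide it. The holes are countersunk: within 6 mm the plunger centres itself.
- vial (a point): Centre of the brown black-capped vial (25 mm wide, 65 tall) fixed in a cup on the carriage, 95 mm behind the plunger's axis; 66 mm above the bench. Its y axis runs along the rail to the left, x away from the robot.
- reading_spot (a point): Where the vial's centre belongs, in front of the reader's round window, 66 mm above the bench. The reader is a grey box, 50 x 62 x 92 mm, behind one end of the rail, its centre 65 mm further back than this point; a small glass beaker stands behind the other end. Axes as vial.

How it is judged:
By the outcome, as a careful person would: the job done as asked, in the order asked, and still so for the second after the job is handed in, with the robot touching nothing.
It also fails if it takes over 42 s, if anything falls off the work surface, if the arm or the gripper's body presses on something with over 40 N, if the wrist force passes 120 N, or if a joint passes its speed limit or range.

## Robot

A 6-joint arm with a two-finger parallel gripper is mounted at the origin on a cart in front of the work surface, level with it; the furniture and walls round the work are solid. World frame = base frame: x ahead of the robot, y to its left, z up, the work surface at z = 0. Lengths are in m, angles in rad, forces in N, time in s.
With the tool pointing down it reaches from about 0.4 to 0.825 m from the base axis. Payload 7 kg.
Tool frame: the origin (TCP) lies midway between the tips of the shut fingers; the grasp point (between the pads) lies arm.hold_point_z behind it (arm.hold_point_z is the distance from the TCP to the grasp point, in m); z points along the fingers, y is the line along which they close (so a half turn about z gives the same grasp; the last joint's range is limited). The gripper opens to 88 mm and grips with 3 to 60 N. Pads are 19 mm wide; open, the fingers measure 130 mm over their backs; the gripper's body (78 mm by 193 mm) begins 47 mm behind the grasp point.
Start: joints at [-0.828, 0.359, 0.012, 0, -1.224, -0.288], TCP at [0.296, -0.606, 0.227] pointing down, gripper open.
Joint ranges: [-3.07, 3.07], [-1.43, 2.12], [-1.02, 1.25], [-3.03, 1.67], [-3.05, -0], [-3.03, 3.03]. Speed limits (rad/s): [2.39, 2.39, 3.01, 3.14, 3.14, 3.14].

## Interface

Orientations are given as [roll, pitch, yaw] about the fixed x, y, z axes, in that order (R = Rz(yaw) Ry(pitch) Rx(roll)).
In Python, from station import arm gives the robot as it stands.
- The arm moves only by the shell command python3 -m crank 'ROWS' [OPENING] [FORCE]. ROWS is JSON, a list that holds one entry, the list of rows, each a list of 4 numbers: the shift along the tool's x, y, z in units of 25 mm (1.0 is 25 mm), then the turn about the tool's z in units of 5 degrees (1.0 is 5 degrees). A call has 1 to 12 rows; each row is the pose to reach, as a shift and turn from the pose commanded when the call began, along the tool's axes at that moment; what a row does not reach only later rows make up. A row lasts 1/8 s, in which the tool goes at most 62.5 mm and 10.7 degrees, less where a joint would pass 70% of its speed; a pose out of reach is approached as far as the arm can. A call with a gripper value outside its range is refused whole. OPENING is the closure, from 0 (fully open) to 1 (shut), set as the call begins (- or left out, the last holds). The fingers move at their own pace and stop on an object; FORCE is the grip in N (left out, the last holds). Time passes only in rows, so rows that repeat a pose let the fingers close. It gives the time, the measured TCP pose, the force, the opening and the grip force at its end, in the units of the state.
- arm.get_state(): the state, without advancing time (a new reading comes with each control period).
- arm.grab_frame(name): name is "side" or "top"; returns (picture, depth): 420x560x3 uint8, red, green, blue; 420x560 float32, m along the optical axis (not along the pixel's ray), 0 where there is no reading.
- arm.get_calibration(name): a dict with "mtx" (3x3 intrinsics, pixels), "R" (3x3) and "t" (3): a world point X has camera coordinates R X + t. Camera axes: x right, y down, z forward; pixel columns grow to the right and rows downward; lengths in m; the calibration is good to about 2 mm. A picture is of the moment at which its call begins. get_calibration takes no time and is no camera call.
- arm.job_done(): hands the job in; it is judged then, once.
Trained networks look in the newest picture that a camera, given by its name, has taken for a name from the list of things; names that differ only in an ending like _2 or _b are one class to them, and where a whole thing is asked for, a point or a joint stands for the part that bears it (a point fixed in the world has none). Each returns a list of dicts, best first, with "score" (0 to 1); they miss things now and then, are a little off and sometimes report something else, mostly with a low value. They report only what shows in the picture. A call takes as long as a camera call.
- arm.recognise(thing, camera): "extent" ([left, top, width, height] in pixels, round what is visible of it).
- arm.trace(thing, camera): "mask" (420x560 bool, what is visible of it) and "extent" ([left, top, width, height] in pixels, round what is visible of it).
The state is a dict: "t": time; "q": joint angles; "qd": joint speeds; "joint_efforts": joint torques, N m; "eef_pos": TCP position; "ee_rot": TCP orientation; "force": force on the tool from outside, world axes, zero at the start; "moment": the same for the moment, N m; "width": finger opening in m; "gripper_force": force on a finger pad.
Only numpy, scipy, OpenCV 4.12 (cv2) and the standard library are available. Lean on these libraries where they do the work, as an engineer would, in place of code of your own. Each camera call takes 0.05 s, during which the arm holds its last target. There are 200 camera calls.

## Working session

There is one attempt and no reset: what is moved stays moved. The work goes in short steps, Python scripts to look and compute and a shell command to move; the robot and the scene stay as the last step left them, time stands still between calls to the robot, and variables do not carry over. Pictures are saved under pics/ and viewed, at most 10 in all, crops included, and the job is handed in when it is done.

```bash
mkdir -p pics
cat > h.py <<'E'
import numpy as np, cv2
from station import arm
def world(cam,d,mask):
    c=arm.get_calibration(cam);K=np.array(c["mtx"]);R=np.array(c["R"]);t=np.array(c["t"])
    v,u=np.nonzero(mask&(d>0));z=d[v,u]
    P=np.c_[(u-K[0,2])/K[0,0]*z,(v-K[1,2])/K[1,1]*z,z]
    return (P-t)@R
E
python3 - <<'E'
from h import *
s=arm.get_state();print(s["eef_pos"],s["ee_rot"],s["width"],arm.hold_point_z)
for cam in("top","side"):
    p,d=arm.grab_frame(cam);cv2.imwrite(f"pics/{cam}0.png",p[:,:,::-1])
    for th in("crossbar","vial","carriage","reading_spot"):
        for r in arm.trace(th,cam)[:2]:
            W=world(cam,d,r["mask"])
            print(cam,th,round(r["score"],2),r["extent"],len(W),W.size and np.median(W,0).round(4),W.size and np.percentile(W,[3,97],axis=0).round(3).tolist())
E
```

```text
[ 0.29628939 -0.60594831  0.22563904] [ 3.13995423e+00 -1.24139841e-04 -2.68689139e+00] 0.08760521728939172 0.0188
top crossbar 0.66 [299.2, 223.4, 23.4, 14.7] 140 [0.5408 0.2956 0.0972] [[0.534, 0.277, 0.084], [0.548, 0.313, 0.1]]
top vial 0.94 [273.0, 167.6, 62.6, 80.6] 3626 [0.591  0.3066 0.0326] [[0.525, 0.254, 0.029], [0.657, 0.358, 0.098]]
top carriage 0.9 [265.7, 167.5, 71.2, 82.5] 3580 [0.59   0.3065 0.0326] [[0.525, 0.254, 0.029], [0.657, 0.356, 0.098]]
top reading_spot 0.88 [231.9, 139.2, 37.6, 42.2] 1257 [0.6672 0.4054 0.0906] [[0.649, 0.375, 0.005], [0.702, 0.436, 0.095]]
top reading_spot 0.43 [298.0, 220.6, 23.5, 13.7] 166 [0.5413 0.2938 0.0969] [[0.534, 0.276, 0.075], [0.551, 0.312, 0.1]]
side crossbar 0.69 [303.5, 197.1, 5.1, 20.7] 115 [0.5374 0.3032 0.0897] [[0.529, 0.282, 0.054], [0.546, 0.317, 0.099]]
side vial 0.55 [251.6, 195.0, 67.7, 45.0] 1892 [0.5892 0.3226 0.0321] [[0.52, 0.25, 0.013], [0.649, 0.363, 0.097]]
side carriage 0.63 [249.7, 197.4, 65.2, 43.2] 1838 [0.5894 0.3232 0.0321] [[0.52, 0.265, 0.024], [0.649, 0.363, 0.097]]
side reading_spot 0.7 [251.5, 194.6, 65.3, 45.5] 1896 [0.5891 0.3228 0.032 ] [[0.519, 0.26, 0.014], [0.654, 0.363, 0.097]]
side reading_spot 0.62 [219.3, 209.8, 29.8, 56.0] 1377 [0.6691 0.4347 0.0607] [[0.646, 0.383, 0.003], [0.701, 0.443, 0.094]]
```

View pics/top0.png

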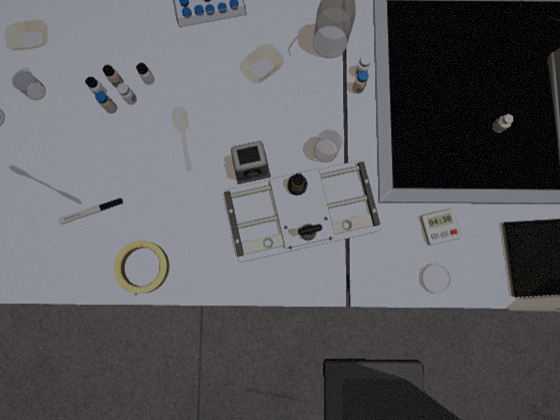

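View pics/side0.png

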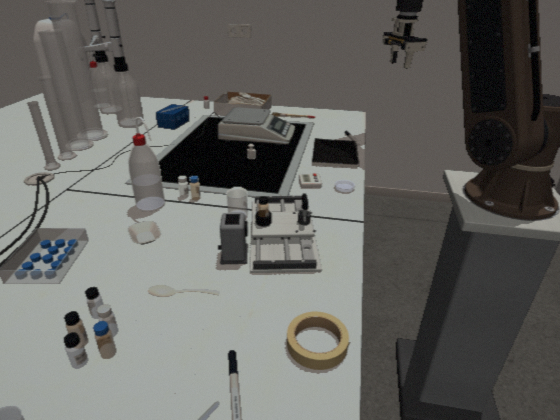

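Run:
```python
from h import *
p,d=arm.grab_frame("top")
W=world("top",d,np.ones_like(d,bool))
m=(W[:,2]>.085)&(W[:,2]<.11)&(abs(W[:,0]-.541)<.06)&(abs(W[:,1]-.295)<.06)
C=W[m]; 
for zlo in(.085,.093):
    A=C[(C[:,2]>zlo)&(C[:,0]<.58)]
    r=cv2.minAreaRect((A[:,:2]*1000).astype(np.float32));print(len(A),r,np.median(A[:,2]),A.mean(0))
    u,s,v=np.linalg.svd(A[:,:2]-A[:,:2].mean(0),full_matrices=False);print(v[0],np.degrees(np.arctan2(v[0][1],v[0][0])))
# vial cap
V=W[(W[:,2]>.08)&(abs(W[:,0]-.63)<.06)&(abs(W[:,1]-.31)<.07)]
print("vialcap",len(V),cv2.minAreaRect((V[:,:2]*1000).astype(np.float32)),np.median(V,0))
# carriage plate
q=arm.trace("carriage","top")[0]
P=world("top",d,q["mask"]);P=P[abs(P[:,2]-.0325)<.004]
print("plate",cv2.minAreaRect((P[:,:2]*1000).astype(np.float32)))
```

```text
168 ((542.5297241210938, 293.8315124511719), (12.099117279052734, 43.858760833740234), 13.01113510131836) 0.09725095998252255 [0.54179106 0.29426441 0.09669873]
[ 0.22837015 -0.97357438] -76.7988652036846
155 ((542.649169921875, 293.53076171875), (12.044075012207031, 43.20515823364258), 13.16466236114502) 0.09752772816406945 [0.54214542 0.29387082 0.09733355]
[ 0.23757468 -0.97136928] -76.25656006743006
vialcap 177 ((653.532958984375, 345.8470153808594), (95.10009765625, 23.37849998474121), 56.373077392578125) [0.63469099 0.31756921 0.09694112]
plate ((590.8872680664062, 304.93743896484375), (143.89520263671875, 99.8150863647461), 13.133214950561523)
```

```bash
cat >> h.py <<'E'
from scipy.spatial.transform import Rotation as Ro
def go(target,yaw_y_deg):
    """print tool-axes shift (25 mm units) and turn (5 deg units) to TCP target with tool y at world angle mod 180"""
    s=arm.get_state();R=Ro.from_euler("xyz",s["ee_rot"]).as_matrix()
    sh=R.T@(np.array(target)-s["eef_pos"])/.025
    a=np.degrees(np.arctan2(R[1,1],R[0,1]));dw=(yaw_y_deg-a+90)%180-90
    print("shift",sh.round(3),"turn",round(-dw/5,3),"q",s["q"].round(3),"pos",s["eef_pos"].round(4),"F",s["force"].round(1),"w",round(s["width"],4),"t",s["t"])
E
python3 -c "
from h import *
go([.5425,.2937,.17],13.1)"
```

```text
shift [-24.656  28.02    2.262] turn -15.408 q [-0.828  0.359  0.012  0.    -1.224 -0.288] pos [ 0.2965 -0.6064  0.2265] F [-0.4  0.2 -0.4] w 0.0877 t 0.6
```

```bash
python3 -m crank '[[[-0.5,0.6,0,-0.3],[-1.5,1.7,0,-1],[-3,3.4,0,-2],[-4.5,5.1,0,-3],[-6,6.8,0,-4],[-7.5,8.5,0,-5],[-9,10.2,0,-6],[-10.5,11.9,0,-7],[-12,13.6,0,-8],[-13.5,15.3,0.2,-9],[-15,17,0.4,-10],[-16.5,18.7,0.6,-11]]]' 0.3
python3 -c "
from h import *
go([.5425,.2937,.17],13.1)"
```

```text
t: 2.1
eef_pos: [0.4613, -0.0029, 0.2119]
ee_rot: [-3.14, 0.001, -1.722]
force: [1.0, -0.5, -0.2]
width: 0.0617
gripper_force: 0.0
shift [-12.218  -1.417   1.688] turn -4.358 q [ 0.422  0.01  -0.461 -0.    -1.098 -0.574] pos [ 0.4613 -0.0029  0.2119] F [ 1.  -0.5 -0.2] w 0.0617 t 2.1
```

```bash
python3 -m crank '[[[-1.5,-0.2,0.2,-0.6],[-3.2,-0.4,0.4,-1.2],[-5,-0.6,0.7,-1.9],[-6.7,-0.8,0.9,-2.5],[-8.4,-1,1.2,-3.1],[-10,-1.2,1.4,-3.7],[-11.2,-1.3,1.6,-4.1],[-12,-1.4,1.7,-4.3],[-12.2,-1.4,1.7,-4.36],[-12.2,-1.4,1.7,-4.36],[-12.2,-1.4,1.7,-4.36]]]'
python3 - <<'E'
from h import *
go([.5425,.2937,.070],13.1)
p,d=arm.grab_frame("side");cv2.imwrite("pics/side1.png",cv2.resize(p[150:290,200:400,::-1],None,fx=4,fy=4))
r=arm.trace("crossbar","side")
for x in r[:2]: print(x["score"],x["extent"])
E
```

```text
t: 3.48
eef_pos: [0.5436, 0.2898, 0.1695]
ee_rot: [-3.141, 0.0, -1.347]
force: [0.3, -0.6, 0.1]
width: 0.0614
gripper_force: 0.0
shift [-0.159  0.01   3.978] turn -0.06 q [ 0.806  0.304 -0.203 -0.    -1.063 -0.583] pos [0.5436 0.2898 0.1695] F [ 0.3 -0.6  0.1] w 0.0614 t 3.475
0.58 [302.0, 194.9, 5.3, 28.6]
```

View pics/side1.png

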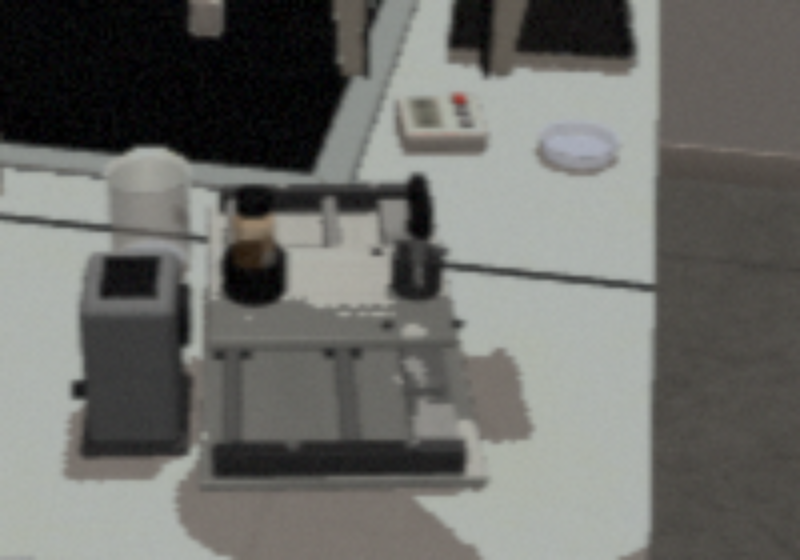

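The crop shows the open fingers at columns 352 and 500, straddling the crossbar at (420, 205). The reader is at the left (near) end. Next I descend and grip.

```bash
python3 -m crank '[[[-0.05,0,0.6,0],[-0.16,0,1.4,0],[-0.16,0,2.2,-0.06],[-0.16,0,2.9,-0.06],[-0.16,0,3.5,-0.06],[-0.16,0,3.8,-0.06],[-0.16,0,3.98,-0.06],[-0.16,0,3.98,-0.06],[-0.16,0,3.98,-0.06]]]'
python3 -m crank '[[[0,0,0,0],[0,0,0,0],[0,0,0,0],[0,0,0,0],[0,0,0,0],[0,0,0,0]]]' 1 45
python3 -c "
from h import *
go([.5425,.2937,.090],13.1);print(arm.get_state()['moment'])"
```

```text
t: 4.7
eef_pos: [0.5431, 0.2948, 0.0702]
ee_rot: [-3.141, 0.0, -1.341]
force: [0.2, 1.3, -0.1]
width: 0.061
gripper_force: 0.0
t: 5.45
eef_pos: [0.5424, 0.2944, 0.0695]
ee_rot: [3.141, -0.0, -1.341]
force: [-2.9, 0.5, 1.2]
width: 0.0115
gripper_force: 45.0
shift [ 0.028  0.002 -0.819] turn 0.01 q [ 0.813  0.405 -0.311 -0.    -0.856 -0.583] pos [0.5424 0.2944 0.0695] F [-2.9  0.5  1.2] w 0.0115 t 5.45
[ 0.02007973  0.91802021 -0.04617212]
```

```bash
python3 -m crank '[[[0,0,-0.2,0],[0,0,-0.4,0],[0,0,-0.6,0],[0,0,-0.76,0],[0,0,-0.76,0],[0,0,-0.76,0]]]'
python3 -m crank '[[[0,0,0,-0.8],[0,0,0,-2],[0,0,0,-3.4],[0,0,0,-4.8],[0,0,0,-6.2],[0,0,0,-7.6],[0,0,0,-9],[0,0,0,-10.2],[0,0,0,-11],[0,0,0,-11.3],[0,0,0,-11.3],[0,0,0,-11.3]]]'
python3 - <<'E'
from h import *
u=np.array([-.2267,.974])
go([.5424+.08*u[0],.2944+.08*u[1],.0825],13.1+56.5);print(arm.get_state()['moment'])
p,d=arm.grab_frame("side");cv2.imwrite("pics/side2.png",cv2.resize(p[150:290,200:400,::-1],None,fx=4,fy=4))
E
```

```text
t: 6.2
eef_pos: [0.5424, 0.2943, 0.0883]
ee_rot: [3.141, -0.0, -1.341]
force: [-1.5, 0.7, -8.5]
width: 0.0115
gripper_force: 45.0
t: 7.7
eef_pos: [0.5425, 0.2944, 0.0884]
ee_rot: [3.141, 0.0, -0.356]
force: [-1.7, 0.5, -8.2]
width: 0.0115
gripper_force: 45.0
shift [-1.771 -2.667  0.235] turn -0.0 q [ 0.813  0.384 -0.292 -0.    -0.895  0.402] pos [0.5425 0.2944 0.0884] F [-1.7  0.5 -8.2] w 0.0115 t 7.7
[ 0.11915258  0.97995952 -0.00696459]
```

View pics/side2.png

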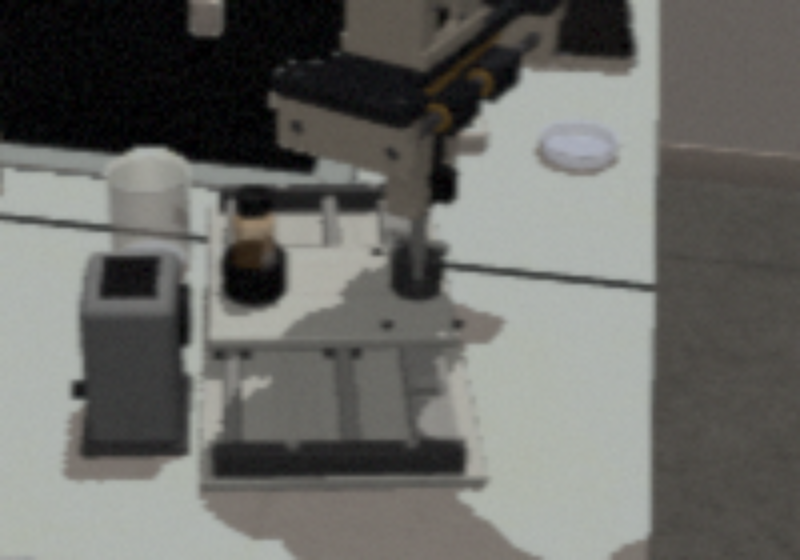

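The picture shows the crossbar raised, with the plunger rod visible above the collar at (418, 235), and turned about 56°. Now I slide it towards the reader.

```bash
python3 -m crank '[[[-0.1,-0.15,0,0],[-0.3,-0.45,0,0],[-0.53,-0.8,0,0],[-0.8,-1.2,0,0],[-1.06,-1.6,0,0],[-1.33,-2,0,0],[-1.53,-2.3,0,0],[-1.67,-2.52,0,0],[-1.74,-2.62,0,0],[-1.77,-2.67,0,0],[-1.77,-2.67,0,0],[-1.77,-2.67,0,0]]]'
python3 - <<'E'
from h import *
u=np.array([-.2267,.974])
go([.5424+.08*u[0],.2944+.08*u[1],.0825],13.1);s=arm.get_state();print(s['moment'],(s["eef_pos"][:2]-[.5424,.2944])@u,(s["eef_pos"][:2]-[.5424,.2944])@[.974,.2267])
p,d=arm.grab_frame("side");cv2.imwrite("pics/side3.png",cv2.resize(p[150:290,200:400,::-1],None,fx=4,fy=4))
E
```

```text
t: 9.25
eef_pos: [0.5244, 0.3725, 0.0885]
ee_rot: [-3.141, 0.0, -0.355]
force: [-4.0, 0.2, -9.5]
width: 0.0116
gripper_force: 45.0
shift [-0.003  0.01   0.241] turn 11.308 q [ 0.92   0.42  -0.232 -0.    -0.919  0.295] pos [0.5244 0.3725 0.0885] F [-4.   0.2 -9.5] w 0.0116 t 9.25
[-0.21599409  1.68429661  0.02089729] 0.08016984070518586 0.00019166806733515208
```

View pics/side3.png

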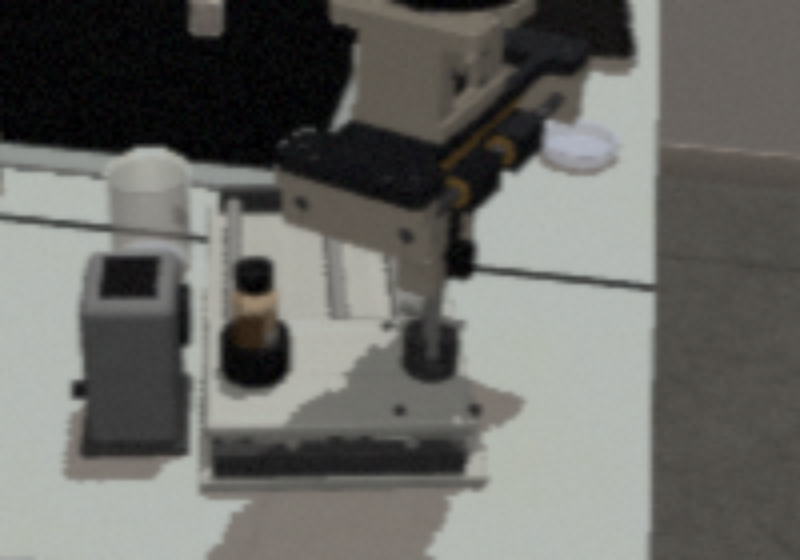

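The carriage is now at the reader end, with the vial at (255, 320) beside the window. Next I twist back and lower.

```bash
python3 -m crank '[[[0,0,0,0.8],[0,0,0,2],[0,0,0,3.4],[0,0,0,4.8],[0,0,0,6.2],[0,0,0,7.6],[0,0,0,9],[0,0,0,10.2],[0,0,0,11],[0,0,0,11.3],[0,0,0,11.3],[0,0,0,11.3]]]'
python3 -m crank '[[[0,0,0.15,0],[0,0,0.3,0],[0,0,0.45,0],[0,0,0.6,0],[0,0,0.7,0],[0,0,0.76,0],[0,0,0.76,0],[0,0,0.76,0]]]'
python3 - <<'E'
from h import *
u=np.array([-.2267,.974])
go([.5424+.08*u[0],.2944+.08*u[1],.0695],13.1);s=arm.get_state();print(s['moment'],(s["eef_pos"][:2]-[.5424,.2944])@u)
E
```

```text
t: 10.8
eef_pos: [0.5244, 0.3725, 0.0886]
ee_rot: [3.141, 0.0, -1.34]
force: [-5.9, -0.0, -8.5]
width: 0.0114
gripper_force: 45.0
t: 11.8
eef_pos: [0.5244, 0.3725, 0.0698]
ee_rot: [3.142, -0.0, -1.34]
force: [-6.1, -1.8, -6.1]
width: 0.0118
gripper_force: 45.0
shift [0.006 0.008 0.012] turn 0.021 q [ 0.92   0.44  -0.25   0.    -0.881 -0.69 ] pos [0.5244 0.3725 0.0698] F [-6.1 -1.8 -6.1] w 0.0118 t 11.8
[-0.39324297  2.39423467 -0.02787682] 0.08014965733551221
```

```bash
python3 -m crank '[[[0,0,0.03,0],[0,0,0.05,0],[0,0,0.05,0]]]'
python3 -m crank '[[[0,0,0,0],[0,0,0,0],[0,0,0,0],[0,0,0,0],[0,0,0,0]]]' 0.35
python3 -m crank '[[[0,0,-0.3,0],[0,0,-0.9,0],[0,0,-1.6,0],[0,0,-2.6,0],[0,0,-3.8,0],[0,0,-5,0],[0,0,-6,0],[0,0,-6.4,0],[0,0,-6.4,0]]]'
python3 - <<'E'
from h import *
p,d=arm.grab_frame("side");cv2.imwrite("pics/side4.png",cv2.resize(p[150:290,200:400,::-1],None,fx=4,fy=4))
for x in arm.trace("crossbar","side")[:1]:
    W=world("side",d,x["mask"]);print(x["score"],x["extent"],np.percentile(W,[3,50,97],axis=0).round(4))
p,d=arm.grab_frame("top");W=world("top",d,np.ones_like(d,bool))
m=(W[:,2]>.085)&(W[:,2]<.125)&(abs(W[:,0]-.524)<.035)&(abs(W[:,1]-.372)<.04);A=W[m]
print(len(A),len(A) and (np.median(A,0),cv2.minAreaRect((A[:,:2]*1000).astype(np.float32))))
go([.524,.372,.23],13.1)
E
```

```text
t: 12.18
eef_pos: [0.5246, 0.3726, 0.0696]
ee_rot: [-3.141, 0.0, -1.34]
force: [-7.7, -1.0, 0.5]
width: 0.0119
gripper_force: 45.0
t: 12.8
eef_pos: [0.5248, 0.3727, 0.0685]
ee_rot: [-3.141, 0.0, -1.341]
force: [0.6, -0.3, 0.3]
width: 0.0548
gripper_force: 0.0
t: 13.92
eef_pos: [0.5246, 0.3727, 0.2292]
ee_rot: [-3.14, 0.001, -1.341]
force: [-0.5, 0.0, -0.1]
width: 0.057
gripper_force: 0.0
0.53 [307.1, 210.8, 4.4, 31.0] [[0.5113 0.284  0.0182]
 [0.5196 0.3778 0.0854]
 [0.5346 0.3935 0.098 ]]
0 0
shift [ 0.005  0.002 -0.116] turn 0.01 q [ 0.92   0.307 -0.062 -0.    -1.204 -0.691] pos [0.524  0.3721 0.2271] F [ 0.3  0.4 -0.2] w 0.0569 t 14.075
```

View pics/side4.png

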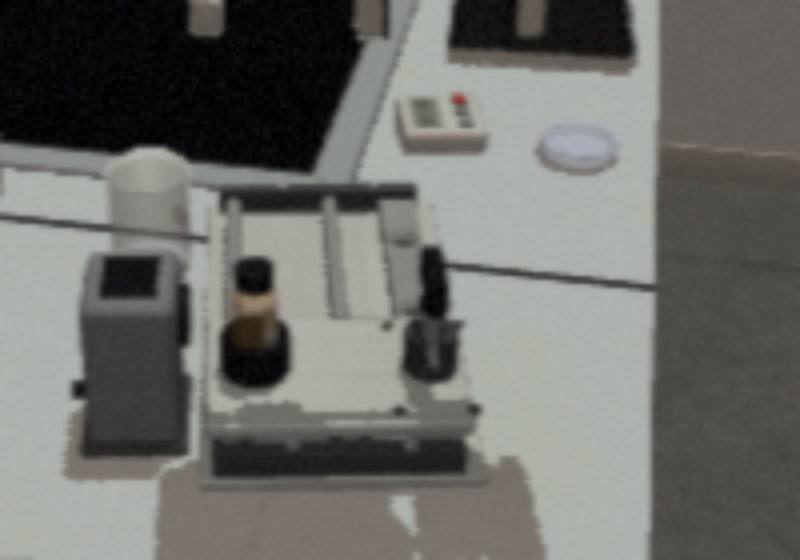

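The crossbar at (433, 280) is down, with its top at z = 0.098 as at the start. It is lined up with the rail at the reader end, and the gripper is well clear.

```bash
python3 -c "
from station import arm
print(arm.job_done())"
```

```text
the job is handed in; nothing more can be done
None
```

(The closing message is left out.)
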